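# Press the coaster caddy's end board home with a one-hand bar clamp

## Task

The end board of the wooden coaster caddy has worked loose and stands out on its dowels: press it home with the one-hand bar clamp. Carry the clamp over and stand it on the ledge with the caddy between its jaws, let go, then squeeze its trigger repeatedly until the board is fully home, and press the release so that the jaws spring wide open. Leave the clamp standing there open, do not push on the caddy yourself, and leave the funnel, the jebena stand and the cup alone.

Things in the scene. Friction and masses are not known exactly. Their poses are not given: they have to be found in the camera images.
- clamp: One-hand bar clamp, loose, 0.66 kg, 300 mm long, 172 high. Stands upright like a bridge: two jaws reach down to the ledge from a level bar; handle and trigger stick up at one end. Origin: on the ledge, midway between the fully open jaws; x along the bar from the handle end to the free end, z up. It may go over the caddy either way round.
- near_pad (a point): Middle of the near jaw's pad face (clamp x -68, z 48), fixed to housing and handle. Pads of both jaws: 34 mm wide, 50 high. Near foot: 76 mm wide, clamp x -122 to -72. Housing over it: x -136 to -66, 34 mm wide, top at z 128.
- far_pad (a point): Middle of the far jaw's pad face (clamp x +68 when open, z 48); this jaw sits on the bar's free end (to x +100, foot 60 mm wide) and moves with the bar towards the near jaw.
- squeeze (a point): Fixed to the clamp (x -100, z 152), midway between two upright posts, the place to squeeze, closing along the clamp's x. Handle: fixed post at x -132 to -120, 26 mm wide, z 128 to 172. Trigger: post at x -80 to -68 at rest, 24 mm wide, z 130 to 170. Outside span 64 mm at rest, 42 mm with the trigger fully in.
- bar_mid (a point): On the centre line of the steel bar, over the clamp's origin when the jaws are open; it moves with the bar. Bar 16 mm wide (y), from z 100 to z 118, top plain here: to carry the clamp, pinch it from above across its width between clamp x -55 and +60; it balances at about x -25.
- release_tab (a point): Top centre of the release, a flat thumb tab 30 mm long (x), 24 wide, behind the handle (clamp x -186, z 136). Pressed down 10 mm or more at its middle (stop at about 15 mm; 1 to 3 N) and held down for about a second, it lifts the pawl and a spring opens the jaws.
- jaw_bar (a joint): How far the far jaw has advanced from fully open, m: 0 open (136 mm between the pads), at most 0.055. A ratchet keeps it from opening, in steps of 10 mm; a spring of about 4 N opens it when the release is held down with the trigger let go.
- trigger (a joint): Trigger travel towards the handle, m: 0 at rest, 0.022 fully in; sprung back with 5 to 7 N. Each full stroke (first 8 mm idle) brings the jaw 10 mm closer; let it fully out between strokes. Pressing the board takes 15 to 25 N of squeeze; the trigger stalls part-way once the board is home. The clamp may slide a little on the ledge as it is squeezed.
- release (a joint): Angle of the release, rad: 0 up (engaged), free of the ratchet above about 0.2, stop at 0.33.
- caddy: Wooden coaster caddy, loose, 0.85 kg, 84 mm wide (y), 80 mm high, with a row of upright square coasters (to 84 mm up) between two end boards 12 mm thick. Origin: middle of its underside; x points from the fixed end board (outer face at x -48) to the loose end board (outer face at x +48 when home). z up.
- end_board (a joint): How far the loose end board stands out from home, m: 0 home, up to 0.016 at the start. It slides along the caddy's x and stays where left; 5 N move it.
- funnel: Blue plastic funnel standing mouth down, 92 mm across, 95 mm high; origin at the middle of its underside. Leave alone.
- jebena_stand: Upturned terracotta stand for a coffee pot, 104 mm across, 42 mm high; origin at the middle of its underside. Leave alone.
- cup: Small white cup, 64 mm across, 55 mm high; origin at the middle of its underside. Leave alone.
There are look-alikes about, which are no part of the job. What is meant by the caddy is not green or orange, and is the smaller of those in its own colour.

How it is judged:
By the outcome, as a careful person would: the job done as asked, in the order asked, and still so for the second after the job is handed in, with the robot touching nothing.
It also fails if it takes over 59 s, if anything falls off the work surface, if the arm or the gripper's body presses on something with over 40 N, if the wrist force passes 120 N, or if a joint passes its speed limit or range.

## Robot

A 6-joint arm with a two-finger parallel gripper is mounted at the origin on the work surface. World frame = base frame: x ahead of the robot, y to its left, z up, the work surface at z = 0. Lengths are in m, angles in rad, forces in N, time in s.
With the tool pointing down it reaches from about 0.4 to 0.825 m from the base axis. Payload 7 kg.
Tool frame: the origin (TCP) lies on the centre line of the jaws, within the pads' length; the fingertips stand 17 mm ahead of it and the grasp point (between the pads) lies 2 mm behind it; z points along the fingers, y is the line along which they close (so a half turn about z gives the same grasp; the last joint's range is limited). The gripper opens to 88 mm and grips with 3 to 60 N. Pads are 19 mm wide; open, the fingers measure 130 mm over their backs; the gripper's body (78 mm by 193 mm) begins 47 mm behind the grasp point.
Start: joints at [1.632, 0.359, 0.012, 0, -1.224, -0.288], TCP at [0.152, 0.658, 0.244] pointing down, gripper open.
Joint ranges: [-3.07, 3.07], [-1.43, 2.12], [-1.02, 1.25], [-3.03, 1.67], [-3.05, -0], [-3.03, 3.03]. Speed limits (rad/s): [2.39, 2.39, 3.01, 3.14, 3.14, 3.14].

## Interface

Orientations are given as a unit quaternion [x, y, z, w].
In Python, from cell import env gives the robot as it stands.
- The arm moves only by the tool servo_tool, never from a script. Its argument "series" is a list of rows, each an object with "travel": the shift along the tool's x, y, z normalised to -1 to 1, where 1 is 20 cm, a list of three; "roll": the turn about the tool's z normalised to -1 to 1, where 1 is 60 degrees. In form: [{"travel": [x, y, z], "roll": roll}, ...]. A call has 1 to 8 rows; each row shifts and turns the commanded pose from where the row before left it, along the tool's axes as they then stand; what a row does not reach is not made up. A row lasts 1/12 s, in which the tool goes at most 41.7 mm and 7.16 degrees, less where a joint would pass 70% of its speed; a pose out of reach is approached as far as the arm can. A call with a number of a shift or a turn outside -1 to 1 is refused whole. A call with a gripper value outside its range is refused whole. "grip" is the opening, from -1 (shut) to 1 (fully open), set as the call begins (left out, the last holds). The fingers move at their own pace and stop on an object; the grip force is fixed at half the most. Time passes only in rows, so rows that do not move let the fingers close. It gives the time, the measured TCP pose, the force, the opening and the grip force at its end, in the units of the state.
- env.get_obs(): the state, without advancing time (a new reading comes with each control period).
- env.camera(name): name is "side" or "top" or "wrist"; returns a dict with "pixels" (480x640x3 uint8, red, green, blue), "camera_matrix" (3x3 intrinsics, pixels), "eye" and "rotation" of the camera in the world; the wrist camera has in their place "mount" (4x4, takes a point from camera to tool coordinates, whose origin is the TCP and whose axes are the flange's). Camera axes: x right, y up, looking along -z (the intrinsics and any distortion apply to the point x, -y, -z); pixel columns grow to the right and rows downward; lengths in m; the calibration is good to about 2 mm. A picture is of the moment at which its call begins: read the wrist's pose just before it. There is no depth.
- env.hand_in(): hands the job in; it is judged then, once.
The state is a dict: "t": time; "joint_pos": joint angles; "qd": joint speeds; "joint_torque": joint torques, N m; "position": TCP position; "ee_rot": TCP orientation; "wrist_force": force on the tool from outside, world axes, zero at the start; "wrist_torque": the same for the moment, N m; "width": finger opening in m; "finger_force": force on a finger pad.
Only numpy, scipy, OpenCV 4.12 (cv2) and the standard library are available. Lean on these libraries where they do the work, as an engineer would, in place of code of your own. Each camera call takes 0.05 s, during which the arm holds its last target. There are 200 camera calls.

## Working session

There is one attempt and no reset: what is moved stays moved. The work goes in short steps, Python scripts to look and compute and a tool call to move; the robot and the scene stay as the last step left them, time stands still between calls to the robot, and variables do not carry over. Pictures are saved under pics/ and viewed, at most 10 in all, crops included, and the job is handed in when it is done.

Besides the shell and the picture viewer there is one more tool, called as name(argument=value, ...) on one line, values as JSON. servo_tool: Moves the arm, as the interface text tells. Scaled input: -1 to 1 covers 20 cm each way for a shift and 60 degrees each way for a turn. Its arguments: {"type":"object","properties":{"series":{"type":"array","items":{"type":"object","properties":{"travel":{"type":"array","items":{"type":"number","minimum":-1,"maximum":1}},"roll":{"type":"number","minimum":-1,"maximum":1}}}},"grip":{"type":"number"}},"required":["series"]}

```bash
mkdir -p pics; ls; cat > h.py <<'E'
import numpy as np, cv2
from cell import env
from scipy.spatial.transform import Rotation as R
def snap(name,fn):
    o=env.get_obs(); c=env.camera(name)
    cv2.imwrite('pics/'+fn,c['pixels'][:,:,::-1])
    K=np.array(c['camera_matrix'])
    if name=='wrist':
        T=np.eye(4);T[:3,:3]=R.from_quat(o['ee_rot']).as_matrix();T[:3,3]=o['position']
        M=T@np.array(c['mount']); e=M[:3,3];Rt=M[:3,:3]
    else: e=np.array(c['eye']);Rt=np.array(c['rotation'])
    np.savez('pics/'+fn[:-4]+'.npz',K=K,e=e,R=Rt,extra=str({k:v for k,v in c.items() if k not in('pixels',)}))
    return c
def load(fn):
    return np.load('pics/'+fn+'.npz')
def ray(fn,u,v):
    d=load(fn);K=d['K'];x=(u-K[0,2])/K[0,0];y=(v-K[1,2])/K[1,1]
    r=d['R']@np.array([x,-y,-1.]);return d['e'],r/np.linalg.norm(r)
def onz(fn,u,v,z):
    e,r=ray(fn,u,v);return e+r*(z-e[2])/r[2]
def proj(fn,p):
    d=load(fn);q=d['R'].T@(np.array(p)-d['e']);K=d['K']
    return K[0,0]*q[0]/-q[2]+K[0,2],K[1,1]*(q[1]/q[2])+K[1,2]
E
python3 - <<'E'
from h import *
for n in('top','side','wrist'):
    c=snap(n,n+'0.png'); print(n,{k:(np.round(v,3).tolist() if not isinstance(v,str) else v) for k,v in c.items() if k!='pixels'})
o=env.get_obs();print(o)
E
```

```text
pics
top {'camera_matrix': [[527.476, 0.0, 311.077], [0.0, 527.476, 234.199], [0.0, 0.0, 1.0]], 'eye': [0.379, -0.126, 1.428], 'rotation': [0.042, -0.039, -0.697, 0.714]}
side {'camera_matrix': [[582.636, 0.0, 318.076], [0.0, 582.636, 241.872], [0.0, 0.0, 1.0]], 'eye': [0.203, -0.912, 1.179], 'rotation': [0.33, -0.068, -0.167, 0.927]}
wrist {'camera_matrix': [[388.124, 0.0, 323.007], [0.0, 388.124, 242.486], [0.0, 0.0, 1.0]], 'mount': [[-0.0, 0.958, 0.286, 0.077], [1.0, 0.0, 0.001, -0.001], [0.001, 0.286, -0.958, -0.141], [0.0, 0.0, 0.0, 1.0]]}
{'t': 0.15, 'joint_pos': array([ 1.63211212e+00,  3.59228560e-01,  1.12557357e-02, -2.28881821e-04,
       -1.22410480e+00, -2.88119945e-01]), 'qd': array([ 0.0002719 , -0.00471917,  0.00499976,  0.00245749, -0.00031042,
        0.0008988 ]), 'joint_torque': array([-1.99920614e-03, -5.83277106e+01,  2.93291706e+01,  7.00128347e+00,
        8.81085318e-03, -1.15862335e-04]), 'position': array([0.15172589, 0.65736345, 0.24283261]), 'ee_rot': array([ 9.93572254e-01, -1.13197853e-01,  5.39578372e-06,  6.49602546e-04]), 'wrist_force': array([-0.4781999 ,  0.02393578, -0.18423117]), 'wrist_torque': array([-0.02459956,  0.02835777, -0.00553999]), 'finger_force': 0.0, 'width': 0.08762327847300677}
```

```bash
sed -i "s/Rt=np.array(c\['rotation'\])/Rt=R.from_quat(c['rotation']).as_matrix()/" h.py
python3 - <<'E'
from h import *
for n in('top','side'): snap(n,n+'0.png')
E
```

```text
(no output)
```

View pics/top0.png

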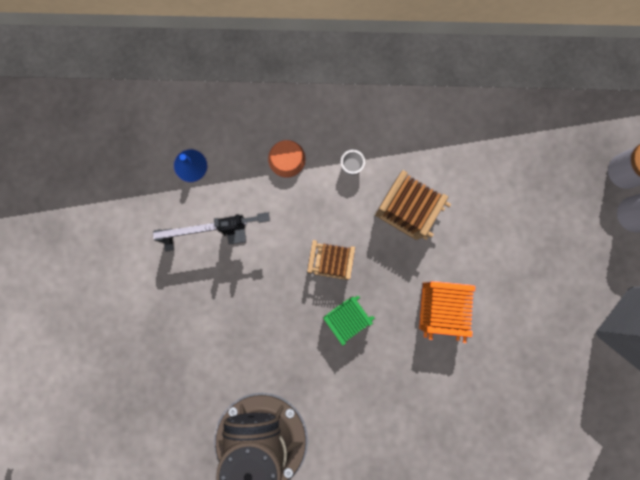

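View pics/side0.png

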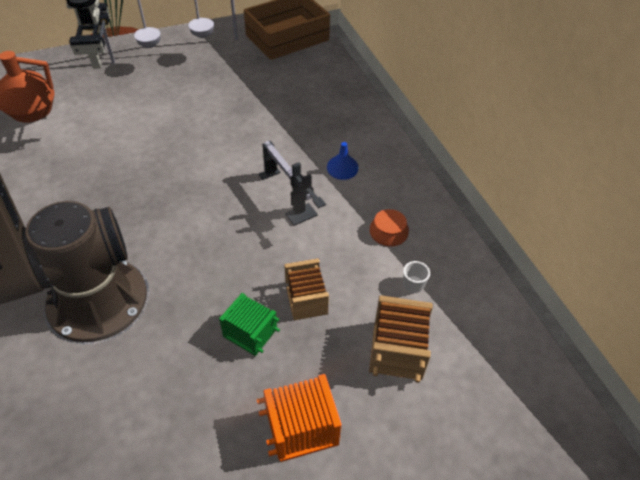

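```bash
python3 - <<'E'
from h import *
im=cv2.imread('pics/top0.png')
a=cv2.resize(im[200:270,140:280],None,fx=5,fy=5,interpolation=cv2.INTER_CUBIC)
b=cv2.resize(im[230:290,295:365],None,fx=5,fy=5,interpolation=cv2.INTER_CUBIC)
c=np.zeros((350,1050,3),np.uint8);c[:,:700]=a;c[:300,700:]=b
cv2.imwrite('pics/crop1.png',cv2.resize(c,(800,267)))
for n,u,v,z in [('free end',155,235,.118),('housing',230,226,.128),('bar R',215,227,.118),('release',264,217,.136),('cadL',313,260,.08),('cadR',350,262,.08),('cadmid',331,260,.08),('cup',352,161,.05),('jst',287,158,.04),('fun',190,165,.05)]:
    print(n,onz('top0',u,v,z).round(3))
hsv=cv2.cvtColor(im,cv2.COLOR_BGR2HSV)
m=((hsv[...,0]>8)&(hsv[...,0]<25)&(hsv[...,1]>90)&(hsv[...,2]>120)).astype(np.uint8)
m2=np.zeros_like(m);m2[235:285,300:360]=m[235:285,300:360]
cs,_=cv2.findContours(m2,cv2.RETR_EXTERNAL,cv2.CHAIN_APPROX_SIMPLE)
for k in cs:
    if cv2.contourArea(k)>15:
        r=cv2.minAreaRect(k);p=cv2.boxPoints(r);print(r,[onz('top0',*q,.08)[:2].round(3).tolist() for q in p])
g=cv2.cvtColor(im,cv2.COLOR_BGR2GRAY)
m2=np.zeros_like(m);m2[205:255,145:222]=(g[205:255,145:222]>150)
cs,_=cv2.findContours(m2,cv2.RETR_EXTERNAL,cv2.CHAIN_APPROX_SIMPLE)
for k in cs:
    if cv2.contourArea(k)>15:
        r=cv2.minAreaRect(k);p=cv2.boxPoints(r);print('bar',r,[onz('top0',*q,.118)[:2].round(3).tolist() for q in p])
E
```

```text
free end [0.518 0.272 0.118]
housing [0.544 0.084 0.128]
bar R [0.542 0.123 0.118]
release [ 0.567 -0.001  0.136]
cadL [ 0.467 -0.124  0.08 ]
cadR [ 0.464 -0.219  0.08 ]
cadmid [ 0.468 -0.17   0.08 ]
cup [ 0.736 -0.222  0.05 ]
jst [ 0.743 -0.048  0.04 ]
fun [0.715 0.21  0.05 ]
((347.9459228515625, 262.3243103027344), (7.233555316925049, 31.564605712890625), 9.462322235107422) [[0.425, -0.199], [0.505, -0.211], [0.502, -0.229], [0.422, -0.217]]
((339.75677490234375, 260.4594421386719), (2.6303837299346924, 27.619029998779297), 9.462322235107422) [[0.433, -0.184], [0.503, -0.195], [0.502, -0.201], [0.432, -0.191]]
((333.7322692871094, 259.4635009765625), (3.1076037883758545, 27.563093185424805), 7.765166759490967) [[0.435, -0.169], [0.506, -0.178], [0.505, -0.185], [0.435, -0.177]]
((319.5405578613281, 257.75677490234375), (19.070281982421875, 31.564605712890625), 9.462322235107422) [[0.437, -0.111], [0.517, -0.123], [0.51, -0.171], [0.43, -0.159]]
bar ((183.0, 229.5), (49.0, 76.0), 90.0) [[0.593, 0.302], [0.598, 0.11], [0.474, 0.105], [0.47, 0.294]]
```

View pics/crop1.png

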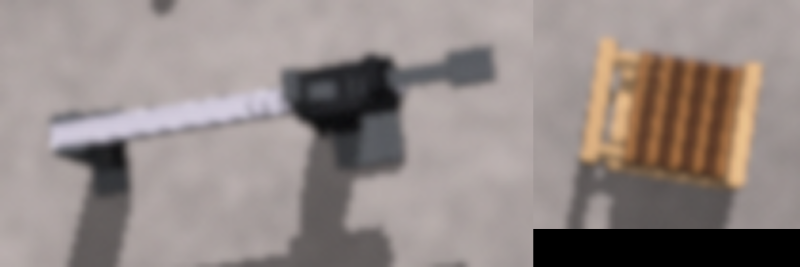

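Top view: the clamp's free end is at (153,235) and its release at (263,217). The caddy is at (331,260) with the loose board on its left. Clamp origin is about (0.534, 0.180) at heading 100°. Caddy centre is about (0.469, -0.176) at heading 81.5°. Moving now.

servo_tool(series=[{"travel":[0.15,0.12,-0.03],"roll":0},{"travel":[0.15,0.12,-0.03],"roll":0},{"travel":[0.15,0.12,-0.03],"roll":0},{"travel":[0.15,0.12,-0.03],"roll":0},{"travel":[0.15,0.12,-0.03],"roll":0},{"travel":[0.15,0.12,-0.03],"roll":0},{"travel":[0.15,0.12,-0.03],"roll":0},{"travel":[0.15,0.12,-0.03],"roll":0}], grip=1)

```text
t: 0.92
position: [0.3432, 0.4149, 0.292]
ee_rot: [0.994, -0.113, 0.0, -0.0]
wrist_force: [0.0, 1.0, -0.6]
width: 0.0878
finger_force: 0.0
```

servo_tool(series=[{"travel":[0.15,0.12,0],"roll":0},{"travel":[0.15,0.12,0],"roll":0},{"travel":[0.15,0.12,0],"roll":0},{"travel":[0.15,0.12,0],"roll":0},{"travel":[0.15,0.12,0],"roll":0},{"travel":[0.15,0.12,0],"roll":0},{"travel":[0.15,0.12,0],"roll":0},{"travel":[0.15,0.12,0],"roll":0}])

```text
t: 1.58
position: [0.534, 0.1739, 0.2918]
ee_rot: [0.994, -0.113, 0.0, -0.0]
wrist_force: [0.5, 1.2, 0.0]
width: 0.0876
finger_force: 0.0
```

servo_tool(series=[{"roll":0.112},{"roll":0.112},{"roll":0.112},{"roll":0.112},{"roll":0.112},{"roll":0.112},{"roll":0.112},{"roll":0.112}])

```text
invalid input at $.series[0]: expected keys travel, roll
```

servo_tool(series=[{"travel":[0,0,0],"roll":0.112},{"travel":[0,0,0],"roll":0.112},{"travel":[0,0,0],"roll":0.112},{"travel":[0,0,0],"roll":0.112},{"travel":[0,0,0],"roll":0.112},{"travel":[0,0,0],"roll":0.112},{"travel":[0,0,0],"roll":0.112},{"travel":[0,0,0],"roll":0.112}])

```text
t: 2.25
position: [0.5331, 0.1755, 0.2915]
ee_rot: [0.833, -0.553, -0.0, 0.0]
wrist_force: [0.2, 0.1, -1.3]
width: 0.0876
finger_force: 0.0
```

servo_tool(series=[{"travel":[0,0,0],"roll":0.112},{"travel":[0,0,0],"roll":0.108},{"travel":[0,0,0],"roll":0}])

```text
t: 2.5
position: [0.533, 0.1755, 0.2915]
ee_rot: [0.765, -0.644, -0.0, 0.0]
wrist_force: [0.5, 0.0, -0.5]
width: 0.0877
finger_force: 0.0
```

```bash
cat >> h.py <<'E'
def plan(x,y,z,h):
    "remaining shift in tool units (1=0.2 m) and roll units (1=60deg); h = wanted heading of tool x, deg"
    o=env.get_obs();Rm=R.from_quat(o['ee_rot']).as_matrix();p=np.array(o['position'])
    h0=np.degrees(np.arctan2(Rm[1,0],Rm[0,0]))
    d=Rm.T@(np.array([x,y,z])-p)/.2
    print('t',o['t'],'pos',p.round(4),'head',h0.round(2),'j6',o['joint_pos'][5].round(2),'travel',d.round(3),'roll',round(((h0-h+180)%360-180)/60,3))
E
python3 - <<'E'
from h import *
snap('wrist','w1.png');plan(.536,.170,.25,-80)
E
```

```text
t 2.55 pos [0.5331 0.1755 0.2915] head -79.85 j6 -0.49 travel [ 0.03  -0.01   0.208] roll 0.003
```

View pics/w1.png

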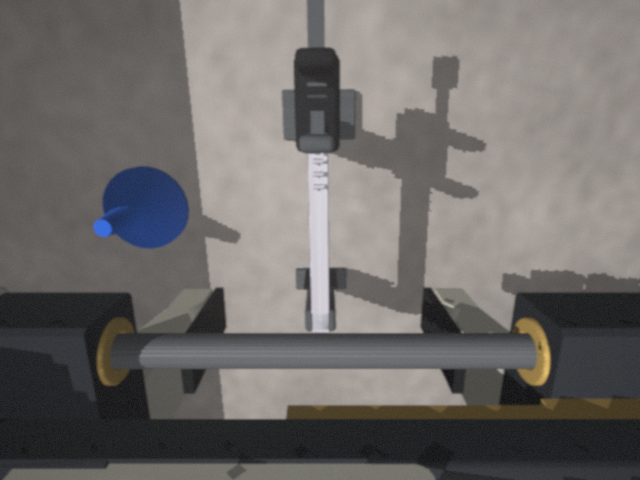

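Wrist view: the bar runs from the housing edge at (318,152) to its free end at (320,328). Next I measure its line.

```bash
python3 - <<'E'
from h import *
im=cv2.imread('pics/w1.png');hs=cv2.cvtColor(im,cv2.COLOR_BGR2HSV)
def c(v,u0=300,u1=340):
    g=im[v].astype(int); r=[u for u in range(u0,u1) if g[u,0]>195 and g[u,0]>g[u,2]-2]
    return (np.mean(r),len(r)) if r else None
for v in (170,200,230,260,290,310): 
    q=c(v);print(v,q, onz('w1',q[0],v,.118).round(4) if q else im[v,300:340:5].tolist())
print('end',onz('w1',320,312,.118),onz('w1',320,330,.118),'hous',onz('w1',318,151,.124))
E
```

```text
170 (np.float64(317.5), 18) [0.5448 0.1343 0.118 ]
200 (np.float64(317.5), 18) [0.5408 0.1582 0.118 ]
230 (np.float64(318.0), 17) [0.5362 0.1832 0.118 ]
260 (np.float64(319.0), 17) [0.531  0.2092 0.118 ]
290 (np.float64(319.5), 16) [0.5259 0.2365 0.118 ]
310 (np.float64(319.5), 16) [0.5227 0.2556 0.118 ]
end [0.52194378 0.25743235 0.118     ] [0.51894742 0.27514927 0.118     ] hous [0.54683715 0.11926481 0.124     ]
```

servo_tool(series=[{"travel":[0.027,-0.021,0.15],"roll":0},{"travel":[0,0,0.16],"roll":0},{"travel":[0,0,0.16],"roll":0},{"travel":[0,0,0.16],"roll":0},{"travel":[0,0,0.14],"roll":0},{"travel":[0,0,0.08],"roll":0},{"travel":[0,0,0.05],"roll":0},{"travel":[0,0,0],"roll":0}])

```text
t: 3.22
position: [0.5372, 0.1704, 0.1095]
ee_rot: [0.767, -0.641, -0.001, 0.002]
wrist_force: [0.5, -0.0, 0.8]
width: 0.0875
finger_force: 0.0
```

servo_tool(series=[{"travel":[0,0,0],"roll":0},{"travel":[0,0,0],"roll":0},{"travel":[0,0,0],"roll":0},{"travel":[0,0,0],"roll":0},{"travel":[0,0,0],"roll":0},{"travel":[0,0,0],"roll":0}], grip=-1)

```text
t: 3.72
position: [0.5384, 0.1711, 0.1122]
ee_rot: [0.766, -0.642, 0.0, -0.001]
wrist_force: [0.4, -0.3, -0.5]
width: 0.0531
finger_force: 0.0
```

servo_tool(series=[{"travel":[0,0,0],"roll":0},{"travel":[0,0,0],"roll":0},{"travel":[0,0,0],"roll":0},{"travel":[0,0,0],"roll":0},{"travel":[0,0,0],"roll":0},{"travel":[0,0,0],"roll":0},{"travel":[0,0,0],"roll":0},{"travel":[0,0,0],"roll":0}], grip=-1)

```text
t: 4.38
position: [0.538, 0.171, 0.1114]
ee_rot: [0.766, -0.642, -0.0, 0.0]
wrist_force: [-1.4, -0.2, 0.3]
width: 0.0159
finger_force: 30.0
```

servo_tool(series=[{"travel":[0,0,-0.03],"roll":0},{"travel":[0,0,-0.08],"roll":0},{"travel":[0,0,-0.12],"roll":0},{"travel":[0,0,-0.12],"roll":0},{"travel":[0,0,-0.12],"roll":0},{"travel":[0,0,-0.1],"roll":0},{"travel":[0,0,-0.05],"roll":0},{"travel":[0,0,0],"roll":0}])

```text
t: 5.05
position: [0.5389, 0.1714, 0.2376]
ee_rot: [0.766, -0.642, 0.0, -0.002]
wrist_force: [0.6, 1.2, -6.2]
width: 0.0157
finger_force: 30.0
```

```bash
python3 - <<'E'
from h import *
plan(.469,-.173,.232,-98.5)
E
```

```text
t 5.05 pos [0.5389 0.1714 0.2376] head -79.95 j6 -0.48 travel [1.635 0.645 0.024] roll 0.309
```

servo_tool(series=[{"travel":[0.08,0.032,0],"roll":0},{"travel":[0.15,0.06,0],"roll":0},{"travel":[0.16,0.063,0],"roll":0},{"travel":[0.16,0.063,0],"roll":0},{"travel":[0.16,0.063,0],"roll":0},{"travel":[0.16,0.063,0],"roll":0},{"travel":[0.16,0.063,0],"roll":0},{"travel":[0.16,0.063,0],"roll":0}])

```text
t: 5.72
position: [0.4851, -0.0814, 0.2336]
ee_rot: [0.766, -0.643, -0.001, 0.001]
wrist_force: [1.7, -0.4, -7.0]
width: 0.0157
finger_force: 30.0
```

servo_tool(series=[{"travel":[0.15,0.06,0],"roll":0},{"travel":[0.15,0.06,0],"roll":0},{"travel":[0.1,0.039,0],"roll":0},{"travel":[0.045,0.016,0],"roll":0.07},{"travel":[0,0,0],"roll":0.09},{"travel":[0,0,0],"roll":0.09},{"travel":[0,0,0],"roll":0.06},{"travel":[0,0,0],"roll":0}])

```text
t: 6.38
position: [0.4668, -0.1736, 0.2335]
ee_rot: [-0.651, 0.759, 0.001, -0.001]
wrist_force: [0.5, -0.2, -6.3]
width: 0.0154
finger_force: 30.0
```

```bash
python3 - <<'E'
from h import *
snap('wrist','w2.png');plan(.469,-.173,.232,-98.5)
snap('side','s2.png')
im=cv2.imread('pics/w2.png');b=cv2.imread('pics/s2.png')
s=cv2.resize(b[150:350,210:400],None,fx=2,fy=2,interpolation=cv2.INTER_CUBIC)
c=np.zeros((480,780,3),np.uint8);c[:,:400]=im[:,120:520];c[:400,400:]=s
cv2.imwrite('pics/v2.png',c)
E
```

```text
t 6.4333 pos [ 0.467  -0.1735  0.2338] head -98.52 j6 -0.19 travel [-0.004 -0.009  0.009] roll -0.0
```

View pics/v2.png

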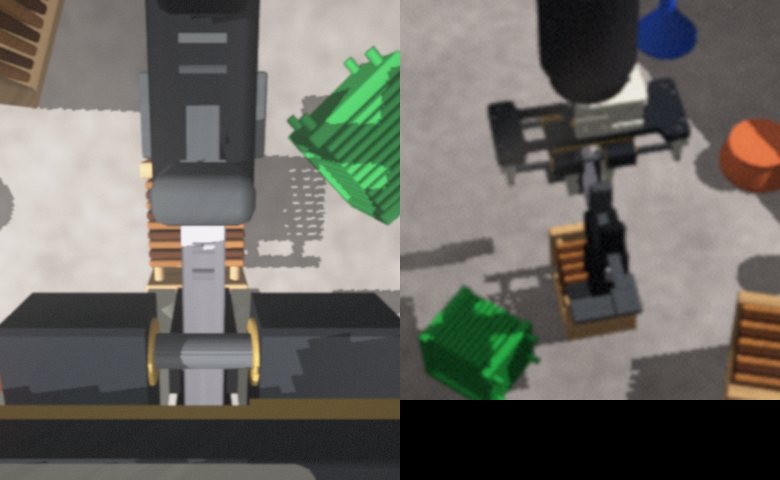

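Here the fixed board's left edge shows at crop (147,163–178) and the loose board begins at crop row ~281. The side view shows the clamp hovering squarely over the caddy.

```bash
python3 - <<'E'
from h import *
h=np.radians(81.5);ax=np.array([np.cos(h),np.sin(h)]);ay=np.array([-ax[1],ax[0]])
p=np.array([.467,-.1735])
for n,u,v,z in [('fix out L',262,163,.08),('fix in L',262,178,.08),('loose in L',269,281,.08),('loose in R',366,281,.08),('coastL',270,245,.084),('coastR',364,245,.084),('housfront',322,222,.124+.121),('bar mid',322,260,.118+.122)]:
    q=onz('w2',u,v,z)[:2];print(n,q.round(4),'rel TCP along,across',((q-p)@ax).round(4),((q-p)@ay).round(4))
E
```

```text
fix out L [ 0.5032 -0.2297] rel TCP along,across -0.0503 -0.0441
fix in L [ 0.5054 -0.2189] rel TCP along,across -0.0392 -0.0447
loose in L [ 0.5162 -0.1362] rel TCP along,across 0.0442 -0.0432
loose in R [ 0.4382 -0.124 ] rel TCP along,across 0.0447 0.0358
coastL [ 0.5088 -0.1673] rel TCP along,across 0.0124 -0.0404
coastR [ 0.4363 -0.1559] rel TCP along,across 0.0128 0.033
housfront [ 0.4601 -0.2178] rel TCP along,across -0.0448 0.0003
bar mid [ 0.4625 -0.2025] rel TCP along,across -0.0294 0.0002
```

servo_tool(series=[{"travel":[0,-0.02,0.04],"roll":0},{"travel":[0,0,0.1],"roll":0},{"travel":[0,0,0.12],"roll":0},{"travel":[0,0,0.12],"roll":0},{"travel":[0,0,0.1],"roll":0},{"travel":[0,0,0.06],"roll":0},{"travel":[0,0,0.04],"roll":0},{"travel":[0,0,0],"roll":0}])

```text
t: 7.15
position: [0.4711, -0.1739, 0.1173]
ee_rot: [-0.653, 0.758, 0.001, -0.001]
wrist_force: [-0.7, -0.6, -6.4]
width: 0.0157
finger_force: 30.0
```

servo_tool(series=[{"travel":[0,0,0.01],"roll":0},{"travel":[0,0,0.01],"roll":0},{"travel":[0,0,0.01],"roll":0},{"travel":[0,0,0],"roll":0},{"travel":[0,0,0],"roll":0}])

```text
t: 7.57
position: [0.4724, -0.1741, 0.114]
ee_rot: [-0.652, 0.758, -0.0, 0.0]
wrist_force: [0.4, -0.3, -5.9]
width: 0.0161
finger_force: 30.0
```

servo_tool(series=[{"travel":[0,0,0.005],"roll":0},{"travel":[0,0,0.005],"roll":0},{"travel":[0,0,0.003],"roll":0},{"travel":[0,0,0],"roll":0},{"travel":[0,0,0],"roll":0}])

```text
t: 7.98
position: [0.4726, -0.174, 0.1114]
ee_rot: [-0.652, 0.758, -0.0, 0.0]
wrist_force: [-0.6, 1.9, -1.5]
width: 0.0157
finger_force: 30.0
```

servo_tool(series=[{"travel":[0,0,0],"roll":0},{"travel":[0,0,0],"roll":0},{"travel":[0,0,0],"roll":0},{"travel":[0,0,0],"roll":0},{"travel":[0,0,0],"roll":0},{"travel":[0,0,0],"roll":0}], grip=1)

```text
t: 8.48
position: [0.4723, -0.1742, 0.111]
ee_rot: [-0.652, 0.758, -0.0, 0.0]
wrist_force: [-0.3, -0.5, 0.4]
width: 0.0502
finger_force: 0.0
```

servo_tool(series=[{"travel":[0,0,-0.06],"roll":0},{"travel":[0,0,-0.12],"roll":0},{"travel":[0,0,-0.16],"roll":0},{"travel":[0,0,-0.16],"roll":0},{"travel":[0.05,0,-0.16],"roll":0},{"travel":[0.05,0,-0.16],"roll":0},{"travel":[0,0,-0.06],"roll":0},{"travel":[0,0,0],"roll":0}])

```text
t: 9.15
position: [0.4707, -0.1947, 0.2909]
ee_rot: [-0.652, 0.758, -0.003, 0.002]
wrist_force: [1.0, -0.4, -0.4]
width: 0.0876
finger_force: 0.0
```

```bash
python3 - <<'E'
from h import *
snap('wrist','w3.png');plan(.459,-.264,.25,-8.5)
E
```

```text
t 9.2 pos [ 0.4698 -0.1941  0.2885] head -98.58 j6 -0.15 travel [0.354 0.002 0.192] roll -1.501
```

View pics/w3.png

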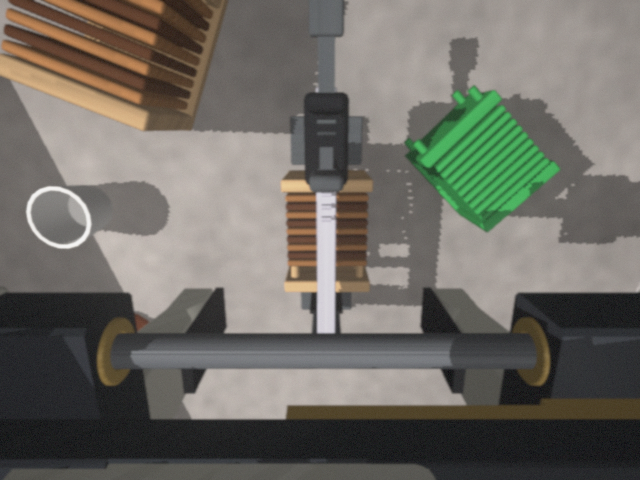

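The clamp stands squarely over the caddy: boards at rows 181 and 280, handle body at rows 92–190, and the release tab's front edge at (326,36).

```bash
python3 - <<'E'
from h import *
h=np.radians(81.5);ax=np.array([np.cos(h),np.sin(h)]);ay=np.array([-ax[1],ax[0]])
p=np.array([.4726,-.1740])
for n,u,v,z,cx in [('front z128',326,190,.128,-66),('front z170',326,190,.170,-68),('rear z172',326,92,.172,-132),('rear z128',326,92,.128,-136),('tab front',327,37,.136,-171),('fixed out',326,171,.08,0),('loose out',326,291,.08,0),('loose in',326,278,.08,0),('bar',326,250,.118,0),('bar',326,325,.118,0)]:
    q=onz('w3',u,v,z)[:2];a=((q-p)@ax)*1e3;print(n,q.round(4),a.round(1),((q-p)@ay*1e3).round(1),'origin at',(a-cx).round(1))
E
```

```text
front z128 [ 0.465  -0.2224] -49.0 0.4 origin at 17.0
front z170 [ 0.464  -0.2289] -55.6 0.3 origin at 12.4
rear z172 [ 0.4549 -0.29  ] -117.3 0.3 origin at 14.7
rear z128 [ 0.4544 -0.2935] -120.9 0.4 origin at 15.1
tab front [ 0.4486 -0.3276] -155.5 1.0 origin at 15.5
fixed out [ 0.4635 -0.2318] -58.5 0.4 origin at -58.5
loose out [ 0.4807 -0.1166] 58.0 0.5 origin at 58.0
loose in [ 0.4787 -0.1301] 44.3 0.5 origin at 44.3
bar [ 0.4727 -0.1704] 3.6 0.4 origin at 3.6
bar [ 0.4831 -0.1003] 74.4 0.5 origin at 74.4
```

servo_tool(series=[{"travel":[0.115,0,0],"roll":-0.06},{"travel":[0.115,0,0],"roll":0},{"travel":[0.116,0,0],"roll":0},{"travel":[0,0,0],"roll":-0.115},{"travel":[0,0,0],"roll":-0.115},{"travel":[0,0,0],"roll":-0.115},{"travel":[0,0,0],"roll":-0.115},{"travel":[0,0,0],"roll":-0.115}], grip=1)

```text
t: 9.87
position: [0.4612, -0.2623, 0.2852]
ee_rot: [0.865, -0.501, -0.001, 0.0]
wrist_force: [-0.1, -0.2, -0.4]
width: 0.0874
finger_force: 0.0
```

servo_tool(series=[{"travel":[0,0,0],"roll":-0.115},{"travel":[0,0,0],"roll":-0.115},{"travel":[0,0,0],"roll":-0.115},{"travel":[0,0,0],"roll":-0.115},{"travel":[0,0,0],"roll":-0.115},{"travel":[0,0,0],"roll":-0.115},{"travel":[0,0,0],"roll":-0.115},{"travel":[0,0,0],"roll":-0.06}])

```text
t: 10.53
position: [0.4613, -0.2622, 0.2853]
ee_rot: [0.997, -0.071, -0.001, -0.0]
wrist_force: [-0.3, -0.5, -0.2]
width: 0.0881
finger_force: 0.0
```

servo_tool(series=[{"travel":[0,0,0],"roll":0},{"travel":[0,0,0],"roll":0}])

```text
t: 10.7
position: [0.4614, -0.2623, 0.2858]
ee_rot: [0.997, -0.076, -0.001, -0.0]
wrist_force: [-0.4, 0.4, -0.6]
width: 0.0874
finger_force: 0.0
```

```bash
python3 - <<'E'
from h import *
plan(.4594,-.2625,.158,-8.5)
E
```

```text
t 10.7 pos [ 0.4614 -0.2623  0.2858] head -8.69 j6 1.57 travel [-0.009  0.002  0.639] roll -0.003
```

servo_tool(series=[{"travel":[-0.01,0,0.1],"roll":0},{"travel":[0,0,0.12],"roll":0},{"travel":[0,0,0.12],"roll":0},{"travel":[0,0,0.1],"roll":0},{"travel":[0,0,0.1],"roll":0},{"travel":[0,0,0.07],"roll":0},{"travel":[0,0,0.03],"roll":0},{"travel":[0,0,0],"roll":0}])

```text
t: 11.37
position: [0.4588, -0.262, 0.1572]
ee_rot: [0.997, -0.075, -0.002, -0.0]
wrist_force: [-0.5, 0.3, 0.6]
width: 0.0877
finger_force: 0.0
```

servo_tool(series=[{"travel":[0,0.025,0],"roll":0},{"travel":[0,0,0],"roll":0},{"travel":[0,0,0],"roll":0},{"travel":[0,0,0],"roll":0},{"travel":[0,0,0],"roll":0},{"travel":[0,0,0],"roll":0},{"travel":[0,0,0],"roll":0},{"travel":[0,0,0],"roll":0}], grip=-0.15)

```text
t: 12.03
position: [0.4595, -0.2683, 0.16]
ee_rot: [0.997, -0.074, 0.001, 0.001]
wrist_force: [-0.5, -4.4, 3.7]
width: 0.0415
finger_force: 30.0
```

servo_tool(series=[{"travel":[0,0,0],"roll":0},{"travel":[0,0,0],"roll":0},{"travel":[0,0,0],"roll":0},{"travel":[0,0,0],"roll":0}])

```text
t: 12.37
position: [0.4596, -0.2683, 0.1601]
ee_rot: [0.997, -0.074, 0.001, 0.001]
wrist_force: [-1.8, -4.3, 6.8]
width: 0.0413
finger_force: 30.0
```

servo_tool(series=[{"travel":[0,0,0],"roll":0},{"travel":[0,0,0],"roll":0},{"travel":[0,0,0],"roll":0},{"travel":[0,0,0],"roll":0},{"travel":[0,0,0],"roll":0},{"travel":[0,0,0],"roll":0},{"travel":[0,0,0],"roll":0},{"travel":[0,0,0],"roll":0}], grip=1)

```text
t: 13.03
position: [0.4587, -0.2673, 0.1586]
ee_rot: [0.997, -0.075, -0.0, -0.0]
wrist_force: [-0.3, -0.4, -0.3]
width: 0.0861
finger_force: 0.0
```

servo_tool(series=[{"travel":[0,0,0],"roll":0},{"travel":[0,0,0],"roll":0},{"travel":[0,0,0],"roll":0},{"travel":[0,0,0],"roll":0},{"travel":[0,0,0],"roll":0},{"travel":[0,0,0],"roll":0},{"travel":[0,0,0],"roll":0},{"travel":[0,0,0],"roll":0}], grip=-0.15)

```text
t: 13.7
position: [0.4589, -0.2677, 0.1588]
ee_rot: [0.997, -0.075, -0.0, 0.0]
wrist_force: [0.2, -1.5, -3.9]
width: 0.0414
finger_force: 29.9
```

servo_tool(series=[{"travel":[0,0,0],"roll":0},{"travel":[0,0,0],"roll":0},{"travel":[0,0,0],"roll":0}])

```text
t: 13.95
position: [0.4589, -0.2677, 0.1588]
ee_rot: [0.997, -0.075, -0.0, 0.0]
wrist_force: [-0.5, -3.6, -1.8]
width: 0.0416
finger_force: 30.0
```

```bash
python3 - <<'E'
from h import *
snap('wrist','w4.png');snap('side','s4.png')
im=cv2.imread('pics/w4.png');b=cv2.imread('pics/s4.png')
s=cv2.resize(b[200:340,240:360],None,fx=3,fy=3,interpolation=cv2.INTER_CUBIC)
c=np.zeros((480,800,3),np.uint8);c[:,:440]=im[:,100:540];c[:420,440:]=s
cv2.imwrite('pics/v4.png',c)
E
```

```text
(no output)
```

View pics/v4.png

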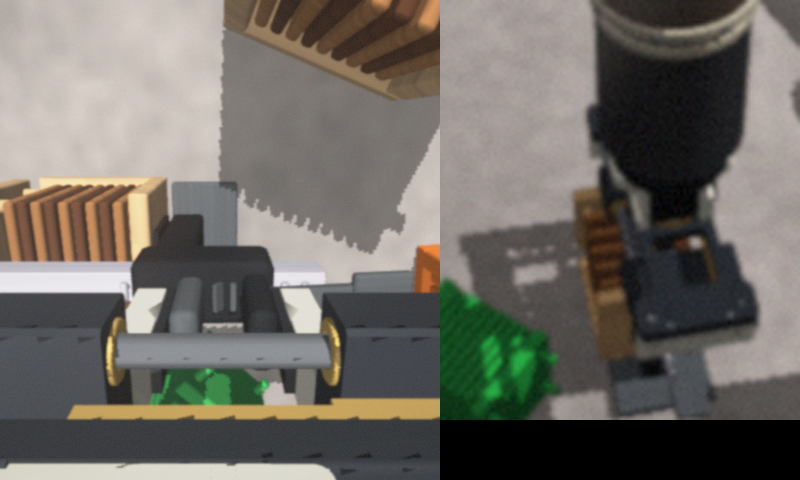

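The wrist view shows the bar tail protruding behind the housing (crop 275–325,275), so the strokes are taking. I carry on squeezing.

servo_tool(series=[{"travel":[0,0,0],"roll":0},{"travel":[0,0,0],"roll":0},{"travel":[0,0,0],"roll":0},{"travel":[0,0,0],"roll":0},{"travel":[0,0,0],"roll":0},{"travel":[0,0,0],"roll":0},{"travel":[0,0,0],"roll":0},{"travel":[0,0,0],"roll":0}], grip=1)

```text
t: 14.72
position: [0.4591, -0.2675, 0.159]
ee_rot: [0.997, -0.075, 0.0, 0.0]
wrist_force: [0.4, -0.3, 0.5]
width: 0.086
finger_force: 0.0
```

servo_tool(series=[{"travel":[0,0,0],"roll":0},{"travel":[0,0,0],"roll":0},{"travel":[0,0,0],"roll":0},{"travel":[0,0,0],"roll":0},{"travel":[0,0,0],"roll":0},{"travel":[0,0,0],"roll":0},{"travel":[0,0,0],"roll":0},{"travel":[0,0,0],"roll":0}], grip=-0.15)

```text
t: 15.38
position: [0.4593, -0.2681, 0.1594]
ee_rot: [0.997, -0.074, 0.0, 0.001]
wrist_force: [1.0, -0.9, -3.2]
width: 0.0416
finger_force: 29.8
```

servo_tool(series=[{"travel":[0,0,0],"roll":0},{"travel":[0,0,0],"roll":0},{"travel":[0,0,0],"roll":0},{"travel":[0,0,0],"roll":0}])

```text
t: 15.72
position: [0.4593, -0.2679, 0.1593]
ee_rot: [0.997, -0.075, 0.0, 0.001]
wrist_force: [-1.4, -5.5, 2.9]
width: 0.0417
finger_force: 30.0
```

servo_tool(series=[{"travel":[0,0,0],"roll":0},{"travel":[0,0,0],"roll":0},{"travel":[0,0,0],"roll":0},{"travel":[0,0,0],"roll":0},{"travel":[0,0,0],"roll":0},{"travel":[0,0,0],"roll":0},{"travel":[0,0,0],"roll":0},{"travel":[0,0,0],"roll":0}], grip=1)

```text
t: 16.38
position: [0.4587, -0.2673, 0.1587]
ee_rot: [0.997, -0.075, -0.0, -0.0]
wrist_force: [0.3, -0.9, -0.5]
width: 0.0863
finger_force: 0.0
```

servo_tool(series=[{"travel":[0,0,0],"roll":0},{"travel":[0,0,0],"roll":0},{"travel":[0,0,0],"roll":0},{"travel":[0,0,0],"roll":0},{"travel":[0,0,0],"roll":0},{"travel":[0,0,0],"roll":0},{"travel":[0,0,0],"roll":0},{"travel":[0,0,0],"roll":0}], grip=-0.15)

```text
t: 17.05
position: [0.4592, -0.2681, 0.1593]
ee_rot: [0.997, -0.074, 0.0, 0.001]
wrist_force: [-0.5, -4.2, 3.1]
width: 0.0443
finger_force: 29.9
```

servo_tool(series=[{"travel":[0,0,0],"roll":0},{"travel":[0,0,0],"roll":0},{"travel":[0,0,0],"roll":0},{"travel":[0,0,0],"roll":0},{"travel":[0,0,0],"roll":0},{"travel":[0,0,0],"roll":0}])

```text
t: 17.55
position: [0.4592, -0.268, 0.1593]
ee_rot: [0.997, -0.074, 0.0, 0.001]
wrist_force: [-0.7, -5.6, 3.4]
width: 0.0446
finger_force: 29.8
```

servo_tool(series=[{"travel":[0,0,0],"roll":0},{"travel":[0,0,0],"roll":0},{"travel":[0,0,0],"roll":0},{"travel":[0,0,0],"roll":0},{"travel":[0,0,0],"roll":0},{"travel":[0,0,0],"roll":0},{"travel":[0,0,0],"roll":0},{"travel":[0,0,0],"roll":0}], grip=1)

```text
t: 18.22
position: [0.4589, -0.2674, 0.1589]
ee_rot: [0.997, -0.075, -0.0, 0.0]
wrist_force: [0.7, 0.1, -0.2]
width: 0.0866
finger_force: 0.0
```

servo_tool(series=[{"travel":[0,0,0],"roll":0},{"travel":[0,0,0],"roll":0},{"travel":[0,0,0],"roll":0},{"travel":[0,0,0],"roll":0},{"travel":[0,0,0],"roll":0},{"travel":[0,0,0],"roll":0},{"travel":[0,0,0],"roll":0},{"travel":[0,0,0],"roll":0}], grip=-1)

```text
t: 18.88
position: [0.4596, -0.2667, 0.1594]
ee_rot: [0.997, -0.075, 0.001, -0.0]
wrist_force: [0.3, 6.0, 5.3]
width: 0.0545
finger_force: 30.0
```

servo_tool(series=[{"travel":[0,0,0],"roll":0},{"travel":[0,0,0],"roll":0},{"travel":[0,0,0],"roll":0},{"travel":[0,0,0],"roll":0},{"travel":[0,0,0],"roll":0},{"travel":[0,0,0],"roll":0}])

```text
t: 19.38
position: [0.4596, -0.2667, 0.1594]
ee_rot: [0.997, -0.075, 0.001, -0.0]
wrist_force: [-0.2, 5.8, 4.0]
width: 0.0542
finger_force: 30.0
```

servo_tool(series=[{"travel":[0,0,0],"roll":0},{"travel":[0,0,0],"roll":0},{"travel":[0,0,0],"roll":0},{"travel":[0,0,0],"roll":0},{"travel":[0,0,0],"roll":0},{"travel":[0,0,0],"roll":0},{"travel":[0,0,0],"roll":0},{"travel":[0,0,0],"roll":0}], grip=1)

```text
t: 20.05
position: [0.4591, -0.2675, 0.159]
ee_rot: [0.997, -0.075, 0.0, 0.0]
wrist_force: [-0.7, -0.1, 0.0]
width: 0.0878
finger_force: 0.0
```

servo_tool(series=[{"travel":[0,-0.02,0],"roll":0},{"travel":[0,0,-0.1],"roll":0},{"travel":[0,0,-0.18],"roll":0},{"travel":[0,0,-0.18],"roll":0},{"travel":[0,0,-0.18],"roll":0},{"travel":[0,0,-0.08],"roll":0},{"travel":[0,0,0],"roll":0}])

```text
t: 20.63
position: [0.4615, -0.264, 0.308]
ee_rot: [0.997, -0.074, 0.004, 0.001]
wrist_force: [0.2, -0.3, 0.1]
width: 0.0878
finger_force: 0.0
```

```bash
python3 - <<'E'
from h import *
snap('wrist','w5.png');plan(0,0,0,-98.5)
E
```

```text
t 20.6833 pos [ 0.4606 -0.2635  0.3054] head -8.55 j6 1.57 travel [-2.48  -0.961  1.515] roll 1.499
```

View pics/w5.png

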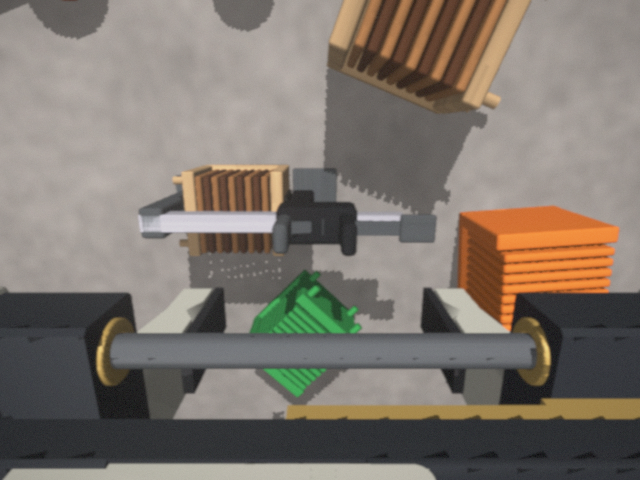

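The loose board is now flush: coasters fill the space between boards at (190–285, 170–250). The last stroke stalled at once, so the board is home. The release tab is centred at about (417,228).

```bash
python3 - <<'E'
from h import *
im=cv2.imread('pics/w5.png')
q=[onz('w5',u,228,.136) for u in (401,417,435)];print(np.round(q,4))
print('handle rear',onz('w5',357,228,.17),'trig',onz('w5',274,228,.17))
h=np.radians(81.5);ax=np.array([np.cos(h),np.sin(h)])
print('old pred',np.array([.4726,-.174])+ax*(-.1715))
t=onz('w5',417,228,.136);plan(t[0],t[1],.19,-98.5)
E
```

```text
[[ 0.4498 -0.3265  0.136 ]
 [ 0.4478 -0.3396  0.136 ]
 [ 0.4456 -0.3544  0.136 ]]
handle rear [ 0.46410651 -0.28850337  0.17      ] trig [ 0.47326341 -0.22770482  0.17      ]
old pred [ 0.44725069 -0.34361622]
t 20.6833 pos [ 0.4606 -0.2635  0.3054] head -8.55 j6 1.57 travel [-0.009  0.386  0.577] roll 1.499
```

servo_tool(series=[{"travel":[-0.01,0.1,0],"roll":0},{"travel":[0,0.15,0],"roll":0},{"travel":[0,0.147,0],"roll":0.06},{"travel":[0,0,0],"roll":0.115},{"travel":[0,0,0],"roll":0.115},{"travel":[0,0,0],"roll":0.115},{"travel":[0,0,0],"roll":0.115},{"travel":[0,0,0],"roll":0.115}], grip=-1)

```text
t: 21.35
position: [0.4454, -0.3413, 0.3015]
ee_rot: [0.917, -0.399, -0.001, -0.0]
wrist_force: [0.4, 0.7, 0.6]
width: 0.0399
finger_force: 0.0
```

servo_tool(series=[{"travel":[0,0,0],"roll":0.115},{"travel":[0,0,0],"roll":0.115},{"travel":[0,0,0],"roll":0.115},{"travel":[0,0,0],"roll":0.115},{"travel":[0,0,0],"roll":0.115},{"travel":[0,0,0],"roll":0.115},{"travel":[0,0,0],"roll":0.115},{"travel":[0,0,0],"roll":0.06}])

```text
t: 22.02
position: [0.4454, -0.3411, 0.3016]
ee_rot: [-0.65, 0.76, 0.001, -0.0]
wrist_force: [0.1, 0.5, -0.1]
width: 0.0005
finger_force: 0.0
```

servo_tool(series=[{"travel":[0,0,0.1],"roll":0},{"travel":[0,0,0.15],"roll":0},{"travel":[0,0,0.15],"roll":0},{"travel":[0,0,0.15],"roll":0},{"travel":[0,0,0],"roll":0},{"travel":[0,0,0],"roll":0}])

```text
t: 22.52
position: [0.4447, -0.3411, 0.1914]
ee_rot: [-0.652, 0.758, 0.002, -0.001]
wrist_force: [0.7, -0.3, 0.1]
width: 0.0005
finger_force: 0.0
```

```bash
python3 - <<'E'
from h import *
plan(.4475,-.342,.141,-98.5)
E
```

```text
t 22.5167 pos [ 0.4447 -0.3411  0.1914] head -98.55 j6 0.16 travel [ 0.002 -0.016  0.252] roll -0.001
```

servo_tool(series=[{"travel":[0,-0.016,0.08],"roll":0},{"travel":[0,0,0.08],"roll":0},{"travel":[0,0,0.04],"roll":0},{"travel":[0,0,0.03],"roll":0},{"travel":[0,0,0.022],"roll":0},{"travel":[0,0,0],"roll":0},{"travel":[0,0,0],"roll":0},{"travel":[0,0,0],"roll":0}])

```text
t: 23.18
position: [0.4495, -0.3422, 0.1434]
ee_rot: [-0.652, 0.758, -0.001, 0.0]
wrist_force: [-0.7, -1.0, 1.5]
width: 0.0003
finger_force: 0.6
```

servo_tool(series=[{"travel":[0,0,0],"roll":0},{"travel":[0,0,0],"roll":0},{"travel":[0,0,0],"roll":0},{"travel":[0,0,0],"roll":0},{"travel":[0,0,0],"roll":0},{"travel":[0,0,0],"roll":0},{"travel":[0,0,0],"roll":0},{"travel":[0,0,0],"roll":0}])

```text
t: 23.85
position: [0.4491, -0.342, 0.1426]
ee_rot: [-0.652, 0.758, -0.0, 0.0]
wrist_force: [0.6, -0.9, 1.3]
width: 0.0002
finger_force: 0.7
```

servo_tool(series=[{"travel":[0,0,0],"roll":0},{"travel":[0,0,0],"roll":0},{"travel":[0,0,0],"roll":0},{"travel":[0,0,0],"roll":0},{"travel":[0,0,0],"roll":0},{"travel":[0,0,0],"roll":0}])

```text
t: 24.35
position: [0.449, -0.342, 0.1426]
ee_rot: [-0.652, 0.758, 0.0, -0.0]
wrist_force: [1.2, -0.8, 1.5]
width: 0.0002
finger_force: 0.7
```

```bash
python3 - <<'E'
from h import *
snap('wrist','w6.png');snap('top','t6.png')
im=cv2.imread('pics/w6.png');b=cv2.imread('pics/t6.png')
s=cv2.resize(b[220:340,290:400],None,fx=4,fy=4,interpolation=cv2.INTER_CUBIC)
c=np.zeros((480,780,3),np.uint8);c[:,:340]=im[:,150:490];c[:480,340:]=s
cv2.imwrite('pics/v6.png',c)
E
```

```text
(no output)
```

View pics/v6.png

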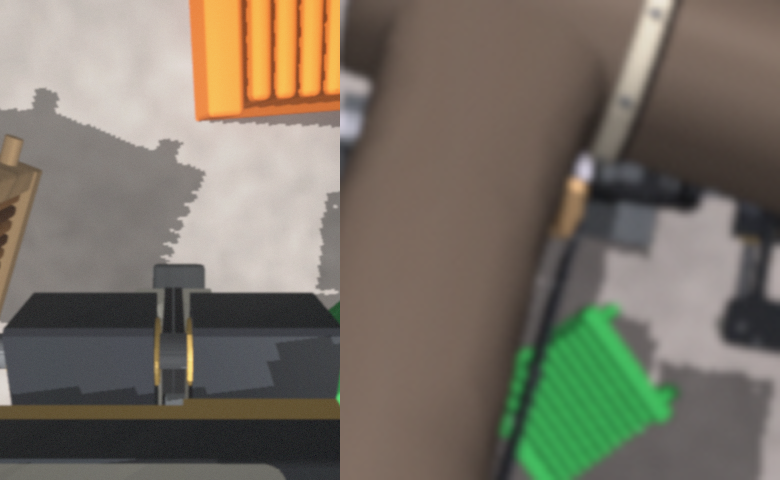

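The fingers are on the tab, but pressed only about 10 mm. I go 3 mm deeper, hold, then rise and look.

servo_tool(series=[{"travel":[0,0,0.008],"roll":0},{"travel":[0,0,0.007],"roll":0},{"travel":[0,0,0],"roll":0},{"travel":[0,0,0],"roll":0},{"travel":[0,0,0],"roll":0},{"travel":[0,0,0],"roll":0},{"travel":[0,0,0],"roll":0},{"travel":[0,0,0],"roll":0}])

```text
t: 25.12
position: [0.4492, -0.3423, 0.1402]
ee_rot: [-0.653, 0.758, -0.0, 0.0]
wrist_force: [-0.6, -1.5, 6.2]
width: 0.0005
finger_force: 3.3
```

servo_tool(series=[{"travel":[0,0,0],"roll":0},{"travel":[0,0,0],"roll":0},{"travel":[0,0,0],"roll":0},{"travel":[0,0,0],"roll":0},{"travel":[0,0,0],"roll":0},{"travel":[0,0,0],"roll":0},{"travel":[0,0,0],"roll":0},{"travel":[0,0,0],"roll":0}])

```text
t: 25.78
position: [0.4492, -0.3423, 0.1402]
ee_rot: [-0.653, 0.758, -0.0, -0.0]
wrist_force: [-1.1, -0.2, 6.4]
width: 0.0003
finger_force: 3.3
```

servo_tool(series=[{"travel":[0,0,-0.05],"roll":0},{"travel":[0,0,-0.15],"roll":0},{"travel":[0,0,-0.2],"roll":0},{"travel":[0,0,-0.2],"roll":0},{"travel":[0,0,-0.15],"roll":0},{"travel":[-0.1,0,-0.1],"roll":0},{"travel":[-0.15,0,0],"roll":0},{"travel":[-0.15,0,0],"roll":0}])

```text
t: 26.45
position: [0.4608, -0.2623, 0.311]
ee_rot: [-0.652, 0.759, -0.001, 0.001]
wrist_force: [0.8, -0.0, -0.7]
width: 0.0007
finger_force: 0.0
```

servo_tool(series=[{"travel":[-0.15,0,0],"roll":0},{"travel":[-0.15,0,0],"roll":0},{"travel":[0,0,0],"roll":0},{"travel":[0,0,0],"roll":0}])

```text
t: 26.78
position: [0.4696, -0.202, 0.3098]
ee_rot: [-0.653, 0.757, 0.0, 0.0]
wrist_force: [0.4, -1.2, 0.4]
width: 0.0003
finger_force: 0.0
```

```bash
python3 - <<'E'
from h import *
snap('wrist','w7.png');snap('side','s7.png')
im=cv2.imread('pics/w7.png');b=cv2.imread('pics/s7.png')
s=cv2.resize(b[230:350,220:340],None,fx=4,fy=4,interpolation=cv2.INTER_CUBIC)
c=np.zeros((480,800,3),np.uint8);c[:,:320]=im[:,160:480];c[:480,320:]=s
cv2.imwrite('pics/v7.png',c)
E
```

```text
(no output)
```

View pics/v7.png

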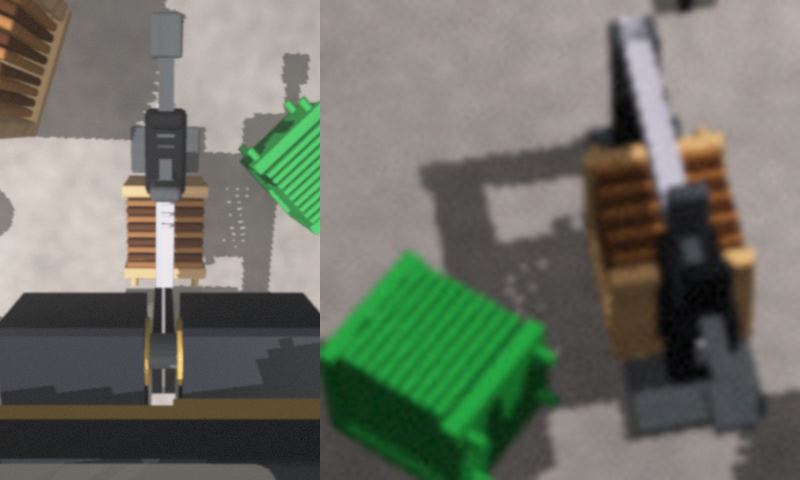

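The jaws have sprung wide open: the far jaw stands well clear of the caddy at (640,80), and no bar tail shows behind the housing. The board is flush against the coasters, and the clamp is upright and untouched.

```bash
python3 -c "
from cell import env
print(env.hand_in())"
```

```text
the job is handed in; nothing more can be done
None
```

The end board is pressed home, the clamp is left standing open over the caddy, and the job is handed in at about 27 s; the funnel, stand and cup were not touched.

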